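Set and lock the length stop of the workshop jig

ROBOT

A 6-joint arm with a two-finger parallel gripper is mounted at the origin on the work surface. World frame = base frame: x ahead of the robot, y to its left, z up, the work surface at z = 0. Lengths are in m, angles in degrees, forces in N, time in s.
With the tool pointing down it reaches from about 0.375 to 0.9 m from the base axis. Payload 3.1 kg.
Tool frame: the origin (TCP) lies on the centre line of the jaws, within the pads' length; the fingertips stand 19 mm ahead of it and the grasp point (between the pads) is the TCP (tips_ahead is the distance from the TCP to the fingertips, in m); z points along the fingers, y is the line along which they close (so a half turn about z gives the same grasp; the last joint's range is limited). The gripper opens to 87 mm and grips with 3 to 60 N. Pads are 19 mm wide; open, the fingers measure 117 mm over their backs; the gripper's body (75 mm by 190 mm) begins 51 mm behind the grasp point.
Start: joints at [-81.962, 30.224, 82.088, -0, 67.689, -10.227], TCP at [0.196, -0.593, 0.242] pointing down, gripper open.
Joint ranges: [-176.69, 176.69], [-43.24, 126.21], [12.49, 139.97], [-82, 262], [0, 151.66], [-163.58, 163.58]. Speed limits (degrees/s): [159.86, 159.86, 180, 180, 180, 180].

INTERFACE

Orientations are given as a 3x3 rotation matrix whose columns are the frame's x, y, z axes.
In Python, from rig import read_state, capture, hand_in, trace, landmark_of, tips_ahead gives the robot as it stands.
- The arm moves only by the shell command python3 -m jog 'ROWS'. ROWS is JSON, a list of rows, each an object of numbers: "tx", "ty", "tz": the shift along the tool's x, y, z in cm; "roll": the turn about the tool's z in rad; "jaw": the opening, from 0 (shut) to 1 (fully open). A call has 1 to 8 rows; each row shifts and turns the commanded pose from where the row before left it, along the tool's axes as they then stand; what a row does not reach is not made up. A row lasts 1/10 s, in which the tool goes at most 50 mm and 8.59 degrees, less where a joint would pass 70% of its speed; a pose out of reach is approached as far as the arm can. A call with a gripper value outside its range is refused whole. The fingers move at their own pace and stop on an object; the grip force is fixed at half the most. Time passes only in rows, so rows that do not move let the fingers close. It gives the time, the measured TCP pose, the force, the opening and the grip force at its end, in the units of the state.
- read_state(): the state, without advancing time (a new reading comes with each control period).
- capture(name): name is "scene" or "side" or "wrist"; returns a dict with "img" (420x560x3 uint8, red, green, blue), "vertical_fov" (degrees; the focal length in pixels is half the picture's height over the tangent of half this angle, whatever the lens; pixels are square), "cx", "cy" (the principal point, pixels), "cam_to_world" (4x4, takes a point from camera to world coordinates); the wrist camera has in their place "tool_from_camera" (4x4, takes a point from camera to tool coordinates, whose origin is the TCP and whose axes are the flange's). Camera axes: x right, y up, looking along -z (the intrinsics and any distortion apply to the point x, -y, -z); pixel columns grow to the right and rows downward; lengths in m; the calibration is good to about 2 mm. The wrist camera is an equidistant fisheye: a pixel r from the principal point sees the ray r / f radians off the axis. A picture is of the moment at which its call begins: read the wrist's pose just before it. There is no depth.
- hand_in(): hands the job in; it is judged then, once.
Trained networks look in the newest picture that a camera, given by its name, has taken for a name from the list of things; names that differ only in an ending like _2 or _b are one class to them, and where a whole thing is asked for, a point or a joint stands for the part that bears it (a point fixed in the world has none). Each returns a list of dicts, best first, with "p" (0 to 1); they miss things now and then, are a little off and sometimes report something else, mostly with a low value. They report only what shows in the picture. A call takes as long as a camera call.
- trace(camera, thing): "pixels" (420x560 bool, what is visible of it) and "bbox" ([left, top, width, height] in pixels, round what is visible of it).
- landmark_of(camera, thing): "point" ([row, column] in pixels: a listed point, or the origin of a listed thing).
The state is a dict: "time_s": time; "joint_positions": joint angles; "qvel": joint speeds; "tau": joint torques, N m; "position": TCP position; "tcp_rot": TCP orientation; "force": force on the tool from outside, world axes, zero at the start; "moment": the same for the moment, N m; "opening": opening from 0.0 (shut) to 1.0 (fully open); "grasp_force": force on a finger pad.
Only numpy, scipy, OpenCV 4.12 (cv2) and the standard library are available. Lean on these libraries where they do the work, as an engineer would, in place of code of your own. Each camera call takes 0.05 s, during which the arm holds its last target. There are 200 camera calls.

TASK

Slide the jig's length stop along its rail by its red grip until its red pointer stands within the orange band on the scale. Then lock it there by turning both black clamp knobs clockwise as far as they go, and let go with the pointer still in the band. Leave the other things on the bench where they are.

Things in the scene. Friction and masses are not known exactly. Their poses are not given: they have to be found in the camera images.
- jig: Fixed jig: grey steel face 500 mm wide (y) and 250 mm up the slope, on blue feet. Origin on the bench under the face's centre, which is 85 mm up; x away from the robot, y along the rail (to the robot's left), z up. The face rises 30 degrees along +x: its normal is (-0.5, 0, 0.866). Aluminium rail across its middle, white scale strip with ticks above it, ledge 22 mm high along its lower edge.
- stop (a joint): Sliding stop's place along the rail, m, 0 to 0.22, growing to the jig's +y. Dark steel plate 230 mm along the rail, 70 mm across, 14 mm thick, its top 26 mm above the face; carries the red grip mid-way and a black knob 85 mm either side. About 6 N of friction; stays where left, but even with tight knobs a push can shift it. Starts to the right (-y) of the band.
- stop_grip (a point): Point on the red grip of the stop: the grip is a block 60 mm along the rail (y), 21 mm across the rail (x), standing 46 mm above the stop's plate; this point is on its middle line, 26 mm above the plate and 20 mm below its top. Axes: x up the slope, y along the rail, z out of the sloping face, 30 degrees from vertical.
- stop_pointer (a point): Tip of the thin red pointer, 4 mm wide, that sticks out of the stop's upper edge over the white scale strip, in line with the middle of the grip. Same axes as stop_grip.
- mark (a joint): Place of the orange band along the scale, m, on the same scale as joint stop: the pointer is at the band's middle when joint stop equals joint mark. It stays put during the work.
- mark_mid (a point): Middle of the orange band on the white scale strip: 12 mm wide along the rail (y), 50 mm long up the slope (x), 3 mm thick; the point is on its top. It is fixed firmly. Axes x up the slope, y along the rail, z out of the face.
- knob_left (a joint): Angle of the left clamp knob (at +y of the grip), rad, 0 to 1.4, growing clockwise as seen looking onto the face; 1.4 is its end stop (tight). It starts loose between 0 and 0.3. About 0.08 N m to turn; it stays where it is left.
- knob_left_grip (a point): Point on the left knob's axis, 34 mm above the stop's plate, 10 mm below the knob's top. The knob is a black bar 60 mm long, 15 mm wide, 34 mm tall on a disc 10 mm high and 50 mm across; yellow line on half its top. Axes turn with the knob: y along the bar, x across it, z out of the sloping face. At joint value 0 the bar lies along the rail.
- knob_right (a joint): Angle of the right clamp knob (at -y of the grip), as for the left one.
- knob_right_grip (a point): Point on the right knob's axis, as for the left one.
- bin: Bystander: open blue plastic bin, 150 x 100 x 75 mm, to the left of the jig. Origin at the centre of its underside.
- oil: Bystander: yellow bottle with red cap, 64 mm diameter, 160 mm tall, standing to the right of the jig. Origin at the centre of its underside.
- spanner: Bystander: steel spanner 200 mm long lying along its x, to the right front of the jig. Origin at the centre of its underside.
- bracket: Bystander: black steel frame part, a bar 180 x 30 x 30 mm along its x with an end plate 60 mm wide and 50 mm high, to the left front of the jig. Origin at the centre of its underside.

How it is judged:
By the outcome, as a careful person would: the job done as asked, in the order asked, and still so for the second after the job is handed in, with the robot touching nothing.
It also fails if it takes over 72 s, if anything falls off the work surface, if the arm or the gripper's body presses on something with over 40 N, if the wrist force passes 120 N, or if a joint passes its speed limit or range.

## Working session

There is one attempt and no reset: what is moved stays moved. The work goes in short steps, Python scripts to look and compute and a shell command to move; the robot and the scene stay as the last step left them, time stands still between calls to the robot, and variables do not carry over. Pictures are saved under pics/ and viewed, at most 10 in all, crops included, and the job is handed in when it is done.

```bash
ls; mkdir -p pics; python3 - <<'E'
from rig import *
import cv2,numpy as np
s=read_state(); print({k:np.round(v,3).tolist() for k,v in s.items()}); print(tips_ahead)
for n in("scene","side"):
    c=capture(n); cv2.imwrite(f"pics/{n}0.png",c["img"][:,:,::-1])
    print(n,c["vertical_fov"],c["cx"],c["cy"],np.round(c["cam_to_world"],3).tolist(),[k for k in c])
    for t in["stop_grip","stop_pointer","mark_mid","knob_left_grip","knob_right_grip","jig"]:
        print(t,[(np.round(d["point"],1).tolist(),round(d["p"],2)) for d in landmark_of(n,t)[:3]])
E
```

```text
pics
{'time_s': 0.0, 'joint_positions': [-81.963, 30.277, 82.157, 0.0, 67.688, -10.228], 'qvel': [-0.026, -0.072, 0.002, 0.052, -0.043, -0.033], 'tau': [0.001, -44.004, -17.659, 0.063, 0.058, -0.0], 'position': [0.196, -0.593, 0.241], 'tcp_rot': [[0.95, 0.313, -0.0], [0.313, -0.95, 0.002], [0.0, -0.002, -1.0]], 'force': [0.383, -0.289, -0.619], 'moment': [-0.022, 0.016, -0.01], 'grasp_force': 0.0, 'opening': 1.0}
0.019
scene 57.794651942008365 286.4611891296853 205.75815413974448 [[0.544, -0.61, 0.575, 1.203], [0.839, 0.409, -0.359, -0.394], [-0.016, 0.678, 0.735, 0.965], [0.0, 0.0, 0.0, 1.0]] ['img', 'vertical_fov', 'cx', 'cy', 'cam_to_world']
stop_grip [([227.1, 272.1], 0.55)]
stop_pointer [([245.4, 291.5], 0.95)]
mark_mid [([229.4, 331.9], 0.37)]
knob_left_grip [([249.9, 287.2], 0.66), ([213.0, 297.7], 0.54)]
knob_right_grip [([238.3, 246.4], 0.73), ([316.3, 122.6], 0.24)]
jig [([254.5, 297.3], 0.7)]
side 49.94984447629044 284.09800594475485 209.89779589364463 [[-0.899, 0.33, -0.289, 0.169], [-0.438, -0.697, 0.568, 0.797], [-0.014, 0.637, 0.77, 1.183], [0.0, 0.0, 0.0, 1.0]] ['img', 'vertical_fov', 'cx', 'cy', 'cam_to_world']
stop_grip [([186.5, 288.0], 0.96), ([206.1, 234.8], 0.4)]
stop_pointer [([172.6, 261.4], 0.96), ([359.8, 196.3], 0.58)]
mark_mid [([205.6, 235.1], 0.51)]
knob_left_grip [([206.1, 274.5], 0.47), ([206.3, 234.3], 0.22)]
knob_right_grip [([168.4, 298.7], 0.65)]
jig [([222.2, 268.6], 0.94)]
```

View pics/scene0.png

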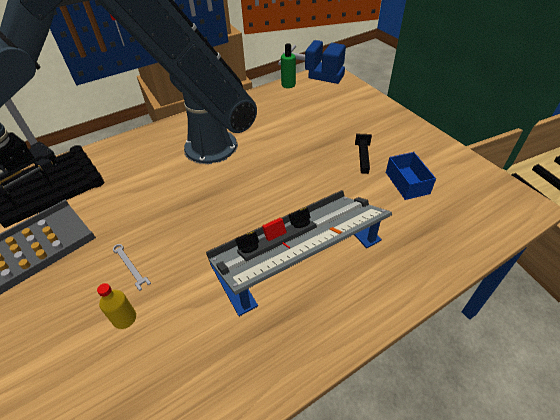

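View pics/side0.png

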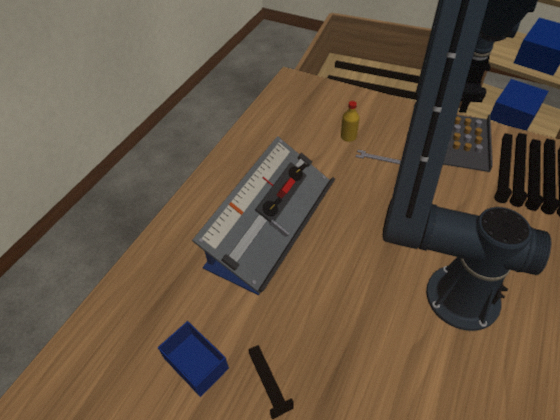

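The scene view shows the pointer at about (287,245), left of the orange band at (336,231). The red grip is at (274,229) and the knobs are at (248,242) and (299,217). In the side view the grip is at (288,187), the band at (236,208) and the knobs at (297,172) and (270,208). Next I fit a jig model to these points.

```bash
cat > h.py <<'E'
import numpy as np
from scipy.optimize import least_squares
def proj(c,P,T=None):
    T=np.array(c["cam_to_world"]) if T is None else T
    p=(np.asarray(P)-T[:3,3])@T[:3,:3]; x,y,z=p[...,0],-p[...,1],-p[...,2]
    f=c["img"].shape[0]/2/np.tan(np.radians(c["vertical_fov"])/2)
    if "tool_from_camera" in c:
        r=np.hypot(x,y); k=f*np.arctan2(r,z)/np.maximum(r,1e-9)
    else: k=f/z
    return np.stack([c["cy"]+k*y,c["cx"]+k*x],-1)   # row,col
def model(q):
    x,y,yaw,s,m,up,um=q
    # u up slope, v along the rail, n out of the face
    S={"stop_grip":(0,s,.052),"knob_left_grip":(0,s+.085,.060),"knob_right_grip":(0,s-.085,.060),
       "stop_pointer":(up,s,.020),"mark_mid":(um,m,.005)}
    R=np.array([[np.cos(yaw),-np.sin(yaw),0],[np.sin(yaw),np.cos(yaw),0],[0,0,1]])
    B=np.array([[.866,0,.5],[0,1,0],[-.5,0,.866]]).T@np.eye(3)
    B=np.array([[.866,0,-.5],[0,1,0],[.5,0,.866]])
    D={k:np.array([x,y,0])+R@(B@np.array(v)+[0,0,.085]) for k,v in S.items()}
    D["jig"]=np.array([x,y,0.]); return D
def fit(obs,q0=(.68,.0,0,-.05,.03,.06,.08),prior=None,fs=2.):
    def r(q):
        D=model(q); e=[w*(proj(c,D[t],T)-p) for c,T,t,p,w in obs]
        return np.r_[np.ravel(e),(q[5]-.05)/.01,(q[6]-.07)/.01]
    return least_squares(r,q0,loss="soft_l1",f_scale=fs)
E
cat > m1.py <<'E'
from rig import *; from h import *
O={"scene":{"stop_grip":(227.1,272.1),"stop_pointer":(245.4,291.5),"mark_mid":(229.4,331.9),"knob_left_grip":(213,297.7),"knob_right_grip":(238.3,246.4),"jig":(254.5,297.3)},
"side":{"stop_grip":(186.5,288),"stop_pointer":(172.6,261.4),"mark_mid":(205.6,235.1),"knob_left_grip":(206.1,274.5),"knob_right_grip":(168.4,298.7),"jig":(222.2,268.6)}}
obs=[]
for n in O:
    c=capture(n)
    obs+=[(c,None,t,np.array(p),1.) for t,p in O[n].items()]
s=fit(obs); print(np.round(s.x,4)); D=model(s.x)
for c,T,t,p,w in obs: print(t,np.round(proj(c,D[t])-p,1),np.round(D[t],3))
E
python3 m1.py
```

```text
[ 0.6279 -0.0034 -0.0262 -0.0618  0.0754  0.086   0.0856]
stop_grip [1. 1.] [ 0.6   -0.065  0.13 ]
stop_pointer [ 1.3 -1.6] [ 0.691 -0.067  0.145]
mark_mid [0.8 1. ] [0.702 0.07  0.132]
knob_left_grip [ 0.5 -0. ] [0.599 0.021 0.137]
knob_right_grip [-0.  -0.8] [ 0.594 -0.149  0.137]
jig [-2.6 -1. ] [ 0.628 -0.003  0.   ]
stop_grip [ 0.8 -2.3] [ 0.6   -0.065  0.13 ]
stop_pointer [ 2.1 -0.9] [ 0.691 -0.067  0.145]
mark_mid [0.3 1.5] [0.702 0.07  0.132]
knob_left_grip [-1.4 -0.5] [0.599 0.021 0.137]
knob_right_grip [0.7 0.1] [ 0.594 -0.149  0.137]
jig [1.2 2. ] [ 0.628 -0.003  0.   ]
```

```bash
python3 -m jog '[{"tz":-3},{"tz":-3},{"tx":3.9,"ty":-2.7},{"tx":3.9,"ty":-2.7},{"tx":3.9,"ty":-2.7},{"tx":3.9,"ty":-2.7},{"tx":3.9,"ty":-2.7},{"tx":3.9,"ty":-2.7}]'
python3 -m jog '[{"tx":3.9,"ty":-2.7},{"tx":3.9,"ty":-2.7},{"tx":3.9,"ty":-2.7},{"tx":3.9,"ty":-2.7},{"tx":3.9,"ty":-2.7},{"tx":3.9,"ty":-2.7},{"tx":3.9,"ty":-2.7},{"tx":3.9,"ty":-2.7}]'
python3 -m jog '[{"roll":0.115},{"roll":0.115},{"roll":0.115,"jaw":0.8},{},{}]'
cat > look.py <<'E'
import sys,cv2
from rig import *; from h import *
s=read_state(); c=capture("wrist"); W=np.eye(4); W[:3,:3]=s["tcp_rot"]; W[:3,3]=s["position"]; T=W@np.array(c["tool_from_camera"])
print(s["time_s"],np.round(s["position"],4),np.round(s["tcp_rot"],3).tolist(),s["opening"],np.round(s["force"],1))
cv2.imwrite(f"pics/{sys.argv[1]}.png",c["img"][:,:,::-1])
q=np.array([ 0.6279,-0.0034,-0.0262,-0.0618,0.0754,0.086,0.0856])
D=model(q)
for t in["stop_grip","stop_pointer","mark_mid","knob_left_grip","knob_right_grip"]:
    print(t,np.round(proj(c,D[t],T),1),[(np.round(d["point"],1).tolist(),round(d["p"],2)) for d in landmark_of("wrist",t)[:3]])
E
python3 look.py w1
```

```text
0.8 [ 0.1959 -0.5935  0.2416] [[0.95, 0.313, 0.0], [0.313, -0.95, -0.0], [-0.0, 0.0, -1.0]] 1.005285810742462 [ 0.2  0.1 -0.7]
stop_grip [-161.8    9.9] []
stop_pointer [-205.8   37.8] []
mark_mid [-183.7   -6.8] []
knob_left_grip [-149.3  -24.4] []
knob_right_grip [-174.6   43.9] []$[0]: bad value
$[0]: bad value
$[0]: bad value
```

View pics/w1.png

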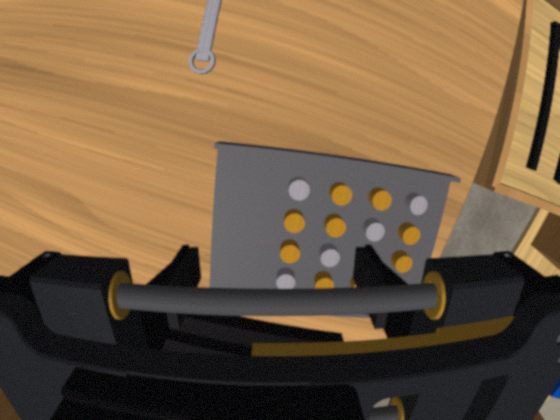

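The picture is still the start view, because the rows were refused. I'll give every key.

```bash
python3 -m jog '[{"tx":0,"ty":0,"tz":-3,"roll":0,"jaw":1},{"tx":0,"ty":0,"tz":-3,"roll":0,"jaw":1},{"tx":3.9,"ty":-2.7,"tz":0,"roll":0,"jaw":1},{"tx":3.9,"ty":-2.7,"tz":0,"roll":0,"jaw":1},{"tx":3.9,"ty":-2.7,"tz":0,"roll":0,"jaw":1},{"tx":3.9,"ty":-2.7,"tz":0,"roll":0,"jaw":1},{"tx":3.9,"ty":-2.7,"tz":0,"roll":0,"jaw":1}]'
```

```text
time_s: 1.8
position: [0.3396, -0.4026, 0.3018]
tcp_rot: [[0.95, 0.313, 0.0], [0.313, -0.95, -0.0], [0.0, 0.001, -1.0]]
force: [0.6, -0.2, -0.7]
opening: 1.0
grasp_force: 0.0
```

```bash
python3 -m jog '[{"tx":3.9,"ty":-2.9,"tz":0,"roll":0,"jaw":1},{"tx":3.9,"ty":-2.9,"tz":0,"roll":0,"jaw":1},{"tx":3.9,"ty":-2.9,"tz":0,"roll":0,"jaw":1},{"tx":3.9,"ty":-2.9,"tz":0,"roll":0,"jaw":1},{"tx":3.9,"ty":-2.9,"tz":0,"roll":0,"jaw":1},{"tx":3.9,"ty":-2.9,"tz":0,"roll":0,"jaw":1},{"tx":3.9,"ty":-2.9,"tz":0,"roll":0,"jaw":1}]'
python3 -m jog '[{"tx":0,"ty":0,"tz":0,"roll":0.115,"jaw":0.8},{"tx":0,"ty":0,"tz":0,"roll":0.115,"jaw":0.8},{"tx":0,"ty":0,"tz":0,"roll":0.115,"jaw":0.8},{"tx":0,"ty":0,"tz":0,"roll":0,"jaw":0.8}]' 
python3 look.py w2
```

```text
time_s: 2.5
position: [0.5353, -0.124, 0.3018]
tcp_rot: [[0.95, 0.313, 0.001], [0.313, -0.95, -0.0], [0.0, 0.001, -1.0]]
force: [1.0, -0.3, -0.4]
opening: 1.0
grasp_force: 0.0
time_s: 2.9
position: [0.5345, -0.1255, 0.3016]
tcp_rot: [[1.0, -0.025, 0.0], [-0.025, -1.0, -0.0], [0.0, 0.0, -1.0]]
force: [-0.6, -0.5, 1.1]
opening: 0.815
grasp_force: 0.0
2.9 [ 0.5345 -0.1255  0.3016] [[1.0, -0.025, 0.0], [-0.025, -1.0, -0.0], [0.0, 0.0, -1.0]] 0.8145584786889005 [-0.6 -0.5  1.1]
stop_grip [131.2 212.6] []
stop_pointer [ 36.6 208.8] [([46.2, 210.6], 0.81)]
mark_mid [49.8 88.1] [([50.4, 84.2], 0.93), ([252.6, 468.5], 0.43)]
knob_left_grip [139.8 130.5] [([136.6, 128.1], 0.6)]
knob_right_grip [134.9 301. ] [([136.1, 299.5], 0.97)]
```

View pics/w2.png

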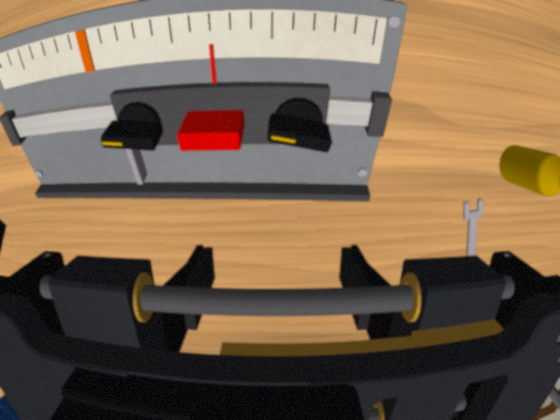

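The wrist view shows the pointer tip at about (212,45), the band at (85,51), the red grip top at (212,125) and the knobs at (131,130) and (300,130). There is also a thin grey rod below the left knob, near (137,165). I'll refit, then look closer at the rod.

```bash
cat >> m1.py <<'E'
import cv2
st=read_state(); c=capture("wrist"); W=np.eye(4); W[:3,:3]=st["tcp_rot"]; W[:3,3]=st["position"]; T=W@np.array(c["tool_from_camera"])
for t,p in {"stop_pointer":(45.5,211),"mark_mid":(50.4,84.5),"knob_left_grip":(136.6,128.1),"knob_right_grip":(136.1,299.5)}.items(): obs.append((c,T,t,np.array(p),1.5))
s=fit(obs); print(np.round(s.x,4)); D=model(s.x)
for c,T,t,p,w in obs: print(t,np.round(proj(c,D[t],T)-p,1),np.round(D[t],3))
a=c["img"][70:210,0:400]; cv2.imwrite("pics/crop1.png",cv2.resize(a,None,fx=2,fy=2,interpolation=cv2.INTER_CUBIC)[:,:,::-1])
b=capture("side")["img"][130:290,180:350]; cv2.imwrite("pics/crop2.png",cv2.resize(b,None,fx=3.5,fy=3.5,interpolation=cv2.INTER_CUBIC)[:,:,::-1])
i=np.vstack([cv2.resize(a,(800,280)),cv2.resize(b[:,:],(340,320))[:, :].repeat(1,0) if 0 else np.hstack([cv2.resize(b,(340,320)),np.zeros((320,460,3),np.uint8)])]); cv2.imwrite("pics/crop3.png",i[:,:,::-1])
E
python3 m1.py | tail -17
```

```text
[ 0.6303 -0.004  -0.0518 -0.0612  0.0829  0.0763  0.0812]
stop_grip [1.  1.5] [ 0.601 -0.064  0.13 ]
stop_pointer [ 0.6 -3.4] [ 0.683 -0.068  0.14 ]
mark_mid [0.7 2.6] [0.702 0.075 0.13 ]
knob_left_grip [1.1 0.8] [0.602 0.021 0.137]
knob_right_grip [-0.5 -0.7] [ 0.593 -0.148  0.137]
jig [-1.9 -0.7] [ 0.63  -0.004  0.   ]
stop_grip [ 0.9 -2.7] [ 0.601 -0.064  0.13 ]
stop_pointer [3.7 1.4] [ 0.683 -0.068  0.14 ]
mark_mid [1.8 0.5] [0.702 0.075 0.13 ]
knob_left_grip [-1.6 -1.6] [0.602 0.021 0.137]
knob_right_grip [1.  0.3] [ 0.593 -0.148  0.137]
jig [0.9 1.5] [ 0.63  -0.004  0.   ]
stop_pointer [-0.3 -0.5] [ 0.683 -0.068  0.14 ]
mark_mid [-0.1  0.4] [0.702 0.075 0.13 ]
knob_left_grip [0.2 1. ] [0.602 0.021 0.137]
knob_right_grip [ 0.  -0.1] [ 0.593 -0.148  0.137]
```

View pics/crop3.png

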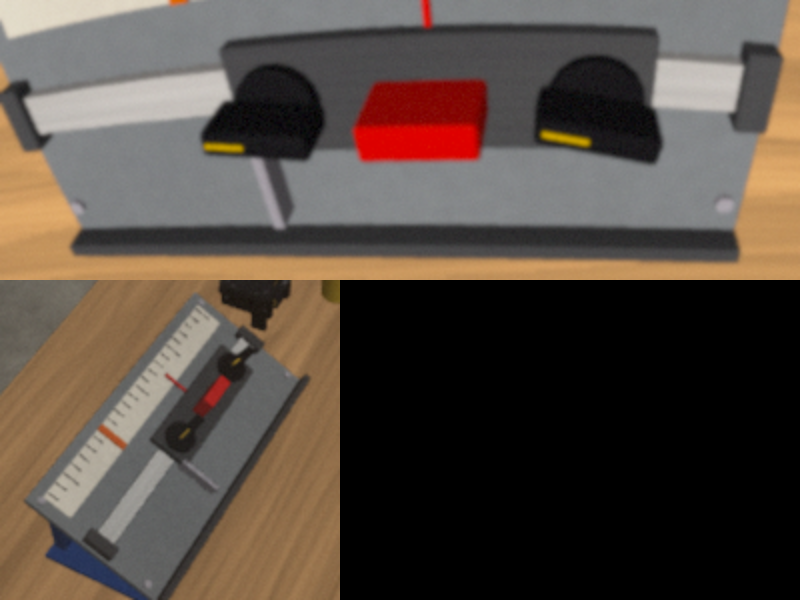

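```bash
python3 -m jog '[{"tx":0,"ty":0,"tz":0,"roll":0.025,"jaw":0.79},{"tx":3.15,"ty":-3.25,"tz":0,"roll":0,"jaw":0.79},{"tx":3.15,"ty":-3.25,"tz":2,"roll":0,"jaw":0.79},{"tx":0,"ty":0,"tz":4,"roll":0,"jaw":0.79},{"tx":0,"ty":0,"tz":4,"roll":0,"jaw":0.79},{"tx":0,"ty":0,"tz":0,"roll":0,"jaw":0.79},{"tx":0,"ty":0,"tz":0,"roll":0,"jaw":0.79}]'
sed -i 's/^q=.*/q=np.array([.6303,-.004,-.0518,-.0612,.0829,.0763,.0812])/' look.py; python3 look.py w3
```

```text
time_s: 4.1
position: [0.6006, -0.0642, 0.2015]
tcp_rot: [[0.999, -0.052, -0.001], [-0.052, -0.999, 0.0], [-0.001, -0.0, -1.0]]
force: [-0.0, -0.5, -0.0]
opening: 0.788
grasp_force: 0.0
4.1 [ 0.6006 -0.0642  0.2015] [[0.999, -0.052, -0.001], [-0.052, -0.999, 0.0], [-0.001, -0.0, -1.0]] 0.7883689705826977 [-0.  -0.5 -0. ]
stop_grip [229.4 276.8] [([234.4, 272.7], 0.57)]
stop_pointer [109.7 276.7] [([105.0, 273.6], 0.66)]
mark_mid [106.4  80.6] [([107.7, 78.0], 0.77)]
knob_left_grip [237.1 158.4] [([236.2, 154.6], 0.88)]
knob_right_grip [237.1 395.1] [([235.0, 390.6], 0.55), ([105.0, 271.7], 0.21)]
```

View pics/w3.png

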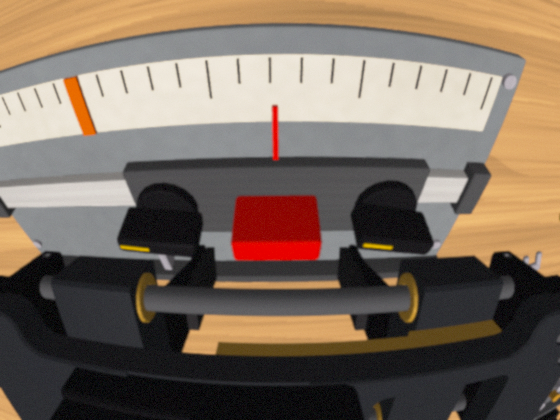

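The view shows the grip centred at about (277,228) between the fingertips, whose midpoint column is about 277. The network suggests a shift of 1-2 mm to the left, so I'll make a small one and descend.

```bash
python3 -m jog '[{"tx":0,"ty":-0.15,"tz":2,"roll":0,"jaw":0.79},{"tx":0,"ty":0,"tz":1,"roll":0,"jaw":0.79},{"tx":0,"ty":0,"tz":1,"roll":0,"jaw":0.79},{"tx":0,"ty":0,"tz":0.5,"roll":0,"jaw":0.79},{"tx":0,"ty":0,"tz":0,"roll":0,"jaw":0.79}]'
python3 -m jog '[{"tx":0,"ty":0,"tz":0.6,"roll":0,"jaw":0.79},{"tx":0,"ty":0,"tz":0.6,"roll":0,"jaw":0.79},{"tx":0,"ty":0,"tz":0.6,"roll":0,"jaw":0.79},{"tx":0,"ty":0,"tz":0.5,"roll":0,"jaw":0.79},{"tx":0,"ty":0,"tz":0,"roll":0,"jaw":0.79}]'
python3 -m jog '[{"tx":0,"ty":0,"tz":0,"roll":0,"jaw":0.74},{"tx":0,"ty":0,"tz":0,"roll":0,"jaw":0.7},{"tx":0,"ty":0,"tz":0,"roll":0,"jaw":0.65},{"tx":0,"ty":0,"tz":0,"roll":0,"jaw":0.65},{"tx":0,"ty":0,"tz":0,"roll":0,"jaw":0.65}]'
```

```text
time_s: 4.9
position: [0.6003, -0.0626, 0.1558]
tcp_rot: [[0.999, -0.051, -0.002], [-0.051, -0.999, 0.0], [-0.002, -0.0, -1.0]]
force: [0.0, 0.5, -0.3]
opening: 0.79
grasp_force: 0.0
time_s: 5.4
position: [0.6001, -0.0625, 0.1326]
tcp_rot: [[0.999, -0.051, -0.002], [-0.051, -0.999, 0.001], [-0.002, -0.0, -1.0]]
force: [0.3, -0.1, 0.5]
opening: 0.789
grasp_force: 0.0
time_s: 5.9
position: [0.6009, -0.0636, 0.1337]
tcp_rot: [[0.999, -0.05, 0.0], [-0.05, -0.999, -0.002], [0.0, 0.002, -1.0]]
force: [-0.4, -3.9, -0.5]
opening: 0.686
grasp_force: 30.0
```

```bash
python3 -m jog '[{"tx":0,"ty":-1,"tz":0,"roll":0,"jaw":0.65},{"tx":0,"ty":-2,"tz":0,"roll":0,"jaw":0.65},{"tx":0,"ty":-2,"tz":0,"roll":0,"jaw":0.65},{"tx":0,"ty":-2,"tz":0,"roll":0,"jaw":0.65}]'
python3 -m jog '[{"tx":0,"ty":-2,"tz":0,"roll":0,"jaw":0.65},{"tx":0,"ty":-2,"tz":0,"roll":0,"jaw":0.65},{"tx":0,"ty":-1,"tz":0,"roll":0,"jaw":0.65},{"tx":0,"ty":-0.5,"tz":0,"roll":0,"jaw":0.65},{"tx":0,"ty":0,"tz":0,"roll":0,"jaw":0.65},{"tx":0,"ty":0,"tz":0,"roll":0,"jaw":0.65}]'
python3 look.py w4; python3 - <<'E'
import cv2
i=cv2.imread('pics/w4.png')[40:240,100:400]; cv2.imwrite('pics/w4c.png',cv2.resize(i,(800,533),interpolation=cv2.INTER_CUBIC))
E
```

```text
time_s: 6.3
position: [0.6038, 0.0061, 0.1338]
tcp_rot: [[0.999, -0.051, -0.001], [-0.051, -0.999, -0.003], [-0.001, 0.003, -1.0]]
force: [-2.1, -8.2, 0.3]
opening: 0.686
grasp_force: 30.0
time_s: 6.9
position: [0.6062, 0.0628, 0.1337]
tcp_rot: [[0.999, -0.05, -0.002], [-0.05, -0.999, 0.001], [-0.002, -0.0, -1.0]]
force: [-2.6, 0.3, 4.6]
opening: 0.687
grasp_force: 30.0
6.9 [0.6062 0.0628 0.1337] [[0.999, -0.05, -0.002], [-0.05, -0.999, 0.001], [-0.002, -0.0, -1.0]] 0.687063222689144 [-2.6  0.3  4.6]
stop_grip [264.9 490.3] [([277.4, 275.2], 0.95)]
stop_pointer [126.6 525.2] [([102.1, 273.0], 0.93)]
mark_mid [ 80.6 238.6] [([84.4, 235.0], 0.87)]
knob_left_grip [286.1 360.1] []
knob_right_grip [264.8 577.5] []
```

View pics/w4c.png

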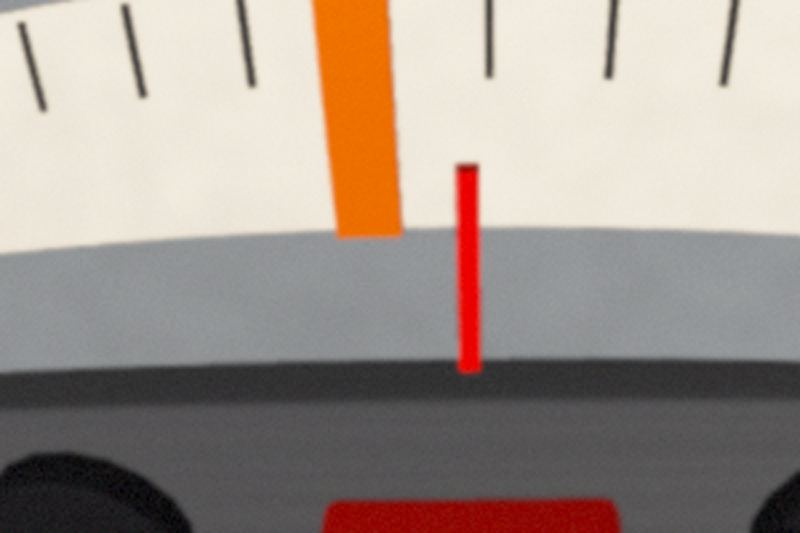

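The crop shows the pointer tip at (468,165) and the band's middle at (366,170). The band is 68 px wide for 12 mm, so about 18 mm remain.

```bash
python3 -m jog '[{"tx":0,"ty":-0.6,"tz":0,"roll":0,"jaw":0.65},{"tx":0,"ty":-0.6,"tz":0,"roll":0,"jaw":0.65},{"tx":0,"ty":-0.6,"tz":0,"roll":0,"jaw":0.65},{"tx":0,"ty":0,"tz":0,"roll":0,"jaw":0.65},{"tx":0,"ty":0,"tz":0,"roll":0,"jaw":0.65}]'
cat > band.py <<'E'
# signed offset pointer - band middle along the rail (mm, + = pointer too far left) from the wrist picture
import cv2; from rig import *; from h import *
s=read_state(); c=capture("wrist"); i=c["img"].astype(int); h=cv2.cvtColor(c["img"],cv2.COLOR_RGB2HSV)
o=(h[...,0]>8)&(h[...,0]<20)&(h[...,1]>220)&(h[...,2]>150)
r=((h[...,0]<4)|(h[...,0]>176))&(h[...,1]>200)&(h[...,2]>120)
def big(m,row=None):
    n,l,st,ce=cv2.connectedComponentsWithStats(m.astype(np.uint8)); return [(st[k],np.round(ce[k],1)) for k in range(1,n) if st[k][4]>40]
print("orange",big(o)); print("red",big(r)); cv2.imwrite("pics/band.png",c["img"][:,:,::-1])
print(s["time_s"],np.round(s["position"],4),c["cx"],c["cy"],[landmark_of("wrist",t)[:2] for t in("stop_pointer","mark_mid")])
E
python3 band.py
```

```text
time_s: 7.7
position: [0.6069, 0.0797, 0.1337]
tcp_rot: [[0.999, -0.051, -0.003], [-0.051, -0.999, -0.0], [-0.003, 0.001, -1.0]]
force: [-4.4, -2.7, 5.9]
opening: 0.683
grasp_force: 30.0
orange [(array([ 258,   28,   27,   99, 2161], dtype=int32), array([271.2,  71.5]))]
red [(array([272, 103,   8,  77, 512], dtype=int32), array([275.2, 140.4])), (array([ 215,  228,  123,   60, 6860], dtype=int32), array([276.5, 258.4])), (array([222, 316,  40,   2,  56], dtype=int32), array([239.8, 316.6]))]
7.7 [0.6069 0.0797 0.1337] 276.59391764081573 209.93846066353697 [[{'point': [102.0, 275.8], 'p': 0.69}, {'point': [177.7, 365.7], 'p': 0.46}], [{'point': [80.6, 267.8], 'p': 0.78}]]
```

```bash
sed -i 's/^print("orange".*/print("orange cols by row",[(k,round(float(np.nonzero(o[k])[0].mean()),1),int(o[k].sum())) for k in (50,85,95,102,110,120) if o[k].any()],"red",[round(float(np.nonzero(r[k])[0].mean()),1) for k in (106,115,130) if r[k].any()])\ncv2.imwrite("pics\/band.png",c["img"][:,:,::-1])/' band.py
python3 -m jog '[{"tx":0,"ty":-0.12,"tz":0,"roll":0,"jaw":0.65},{"tx":0,"ty":0,"tz":0,"roll":0,"jaw":0.65},{"tx":0,"ty":0,"tz":0,"roll":0,"jaw":0.65}]'
python3 band.py
python3 -m jog '[{"tx":0,"ty":0,"tz":0,"roll":0,"jaw":0.74},{"tx":0,"ty":0,"tz":0,"roll":0,"jaw":0.78},{"tx":0,"ty":0,"tz":0,"roll":0,"jaw":0.78},{"tx":0,"ty":0,"tz":0,"roll":0,"jaw":0.78}]'
python3 band.py
```

```text
time_s: 8.15
position: [0.6069, 0.0802, 0.1337]
tcp_rot: [[0.999, -0.051, -0.003], [-0.051, -0.999, -0.001], [-0.003, 0.001, -1.0]]
force: [-6.0, -4.4, 6.2]
opening: 0.689
grasp_force: 30.0
orange cols by row [(50, 272.5, 26), (85, 272.5, 24), (95, 273.0, 23), (102, 272.1, 16), (110, 271.7, 14), (120, 272.5, 13)] red [275.0, 275.0, 275.0]
8.15 [0.6069 0.0802 0.1337] 276.59391764081573 209.93846066353697 [[], [{'point': [81.3, 271.7], 'p': 0.85}]]
time_s: 8.7
position: [0.6086, 0.0815, 0.1334]
tcp_rot: [[0.999, -0.052, 0.001], [-0.052, -0.999, 0.001], [0.001, -0.001, -1.0]]
force: [0.1, 0.0, 0.8]
opening: 0.776
grasp_force: 0.0
orange cols by row [(50, 275.5, 26), (85, 276.0, 25), (95, 276.0, 23), (102, 276.0, 23), (110, 274.7, 14), (120, 275.5, 13)] red [279.0, 278.0, 278.5]
8.7 [0.6086 0.0815 0.1334] 276.59391764081573 209.93846066353697 [[{'point': [107.6, 276.8], 'p': 0.84}], [{'point': [81.7, 273.3], 'p': 0.81}]]
```

```bash
python3 -m jog '[{"tx":0,"ty":0,"tz":-1,"roll":0,"jaw":0.78},{"tx":0,"ty":0,"tz":-2,"roll":0,"jaw":0.78},{"tx":0,"ty":0,"tz":-3,"roll":0,"jaw":0.78},{"tx":0,"ty":0,"tz":-4,"roll":0,"jaw":0.7},{"tx":-3.5,"ty":0,"tz":-1,"roll":0,"jaw":0.5},{"tx":-3.5,"ty":0,"tz":0,"roll":0,"jaw":0.4},{"tx":0,"ty":0,"tz":0,"roll":0,"jaw":0.35},{"tx":0,"ty":0,"tz":0,"roll":0,"jaw":0.35}]'
cat > m2.py <<'E'
import sys,cv2
from rig import *; from h import *
obs=[]
for n in("wrist","side","scene"):
    st=read_state(); c=capture(n); T=None
    if n=="wrist":
        W=np.eye(4); W[:3,:3]=st["tcp_rot"]; W[:3,3]=st["position"]; T=W@np.array(c["tool_from_camera"]); cv2.imwrite(f"pics/{sys.argv[1]}.png",c["img"][:,:,::-1]); print(np.round(st["position"],4),st["time_s"])
    D=model([.6303,-.004,-.045,.0845,.0829,.078,.0812])
    for t in D:
        for d in landmark_of(n,t)[:3]:
            e=np.array(d["point"])-proj(c,D[t],T)
            if np.hypot(*e)<14: obs.append((c,T,t,np.array(d["point"]),1.5 if T is not None else .7)); break
s=fit(obs,q0=(.63,-.004,-.045,.0845,.083,.08,.08),fs=2.); print(np.round(s.x,4)); D=model(s.x)
for c,T,t,p,w in obs: print("W" if T is not None else "-",t,np.round(p,1),np.round(proj(c,D[t],T)-p,1),np.round(D[t],4))
E
python3 m2.py w5
```

```text
time_s: 9.65
position: [0.5381, 0.0851, 0.2446]
tcp_rot: [[0.999, -0.051, 0.002], [-0.051, -0.999, -0.0], [0.002, -0.0, -1.0]]
force: [0.1, 0.4, -0.4]
opening: 0.425
grasp_force: 0.0
[0.5381 0.0851 0.2446] 9.65
[ 0.6287 -0.0008 -0.0472  0.0814  0.0813  0.0782  0.085 ]
W stop_grip [127.6 276.8] [0.9 0.5] [0.6066 0.0817 0.13  ]
W knob_left_grip [138.2 170.2] [-1.  -0.1] [0.6066 0.1668 0.137 ]
W knob_right_grip [135.9 383.2] [0.5 1.2] [ 0.5986 -0.003   0.137 ]
W stop_pointer [ 21.2 278.3] [-0.  -1.5] [0.6902 0.0777 0.1414]
W mark_mid [  8.8 276.8] [0.1 0. ] [0.7036 0.077  0.1318]
W jig [103.6 345.2] [-0.4  0.3] [ 0.6287 -0.0008  0.    ]
- stop_grip [218.3 264.2] [ 1.1 -1.8] [0.6066 0.0817 0.13  ]
- knob_left_grip [239.9 251.1] [-0.9 -2.7] [0.6066 0.1668 0.137 ]
- stop_pointer [205.6 237.6] [1.3 0.7] [0.6902 0.0777 0.1414]
- mark_mid [206.3 235.3] [ 1.  -0.4] [0.7036 0.077  0.1318]
- jig [222.3 272.2] [ 1.6 -2.2] [ 0.6287 -0.0008  0.    ]
- stop_grip [209.5 313.8] [-1.3  2.5] [0.6066 0.0817 0.13  ]
- knob_right_grip [217.8 292. ] [-0.8 -1.1] [ 0.5986 -0.003   0.137 ]
- mark_mid [228. 335.] [1.7 0.3] [0.7036 0.077  0.1318]
- jig [252.7 294.6] [-0.9  2.6] [ 0.6287 -0.0008  0.    ]
```

View pics/w5.png

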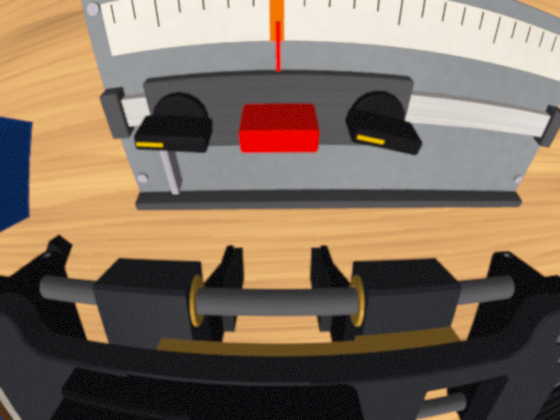

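The picture shows the pointer inside the band at (278,45). The left knob bar is nearly along the rail at (173,138), and the right one is turned about 0.2 rad at (383,135). The model fits to 1-2 px. Next I go to the left knob with the jaws across its bar.

```bash
python3 -m jog '[{"tx":3.2,"ty":-4.25,"tz":0,"roll":0,"jaw":0.38},{"tx":3.2,"ty":-4.25,"tz":0,"roll":0,"jaw":0.38},{"tx":0,"ty":0,"tz":0,"roll":-0.141,"jaw":0.38},{"tx":0,"ty":0,"tz":0,"roll":-0.141,"jaw":0.38},{"tx":0,"ty":0,"tz":0,"roll":-0.141,"jaw":0.38},{"tx":0,"ty":0,"tz":0,"roll":-0.141,"jaw":0.38},{"tx":0,"ty":0,"tz":0,"roll":-0.141,"jaw":0.38}]'
python3 -m jog '[{"tx":0,"ty":0,"tz":0,"roll":-0.141,"jaw":0.38},{"tx":0,"ty":0,"tz":0,"roll":-0.141,"jaw":0.38},{"tx":0,"ty":0,"tz":0,"roll":-0.141,"jaw":0.38},{"tx":0,"ty":0,"tz":0,"roll":-0.141,"jaw":0.38},{"tx":0,"ty":0,"tz":0,"roll":-0.141,"jaw":0.38},{"tx":0,"ty":0,"tz":0,"roll":-0.141,"jaw":0.38},{"tx":0,"ty":0,"tz":0,"roll":0,"jaw":0.38},{"tx":0,"ty":0,"tz":0,"roll":0,"jaw":0.38}]'
```

```text
time_s: 11.4
position: [0.6023, 0.1618, 0.2434]
tcp_rot: [[0.79, 0.613, -0.0], [0.613, -0.79, -0.0], [-0.0, -0.0, -1.0]]
force: [0.3, -0.7, -0.2]
opening: 0.378
grasp_force: 0.0
time_s: 12.2
position: [0.6023, 0.1617, 0.2435]
tcp_rot: [[0.074, 0.997, -0.0], [0.997, -0.074, -0.0], [-0.0, -0.0, -1.0]]
force: [-0.2, 0.9, 0.1]
opening: 0.378
grasp_force: 0.0
```

```bash
python3 -m jog '[{"tx":0.54,"ty":0.51,"tz":0,"roll":0,"jaw":0.38},{"tx":0,"ty":0,"tz":3,"roll":0,"jaw":0.38},{"tx":0,"ty":0,"tz":2.5,"roll":0,"jaw":0.38},{"tx":0,"ty":0,"tz":1.5,"roll":0,"jaw":0.38},{"tx":0,"ty":0,"tz":0.8,"roll":0,"jaw":0.38},{"tx":0,"ty":0,"tz":0,"roll":0,"jaw":0.38}]'
python3 -m jog '[{"tx":0,"ty":0,"tz":0.5,"roll":0,"jaw":0.38},{"tx":0,"ty":0,"tz":0.5,"roll":0,"jaw":0.38},{"tx":0,"ty":0,"tz":0.5,"roll":0,"jaw":0.38},{"tx":0,"ty":0,"tz":0,"roll":0,"jaw":0.38}]'
```

```text
time_s: 12.8
position: [0.6075, 0.1668, 0.1644]
tcp_rot: [[0.072, 0.997, -0.002], [0.997, -0.072, -0.0], [-0.0, -0.002, -1.0]]
force: [-0.4, -0.2, 0.7]
opening: 0.377
grasp_force: 0.0
time_s: 13.2
position: [0.6074, 0.1666, 0.1501]
tcp_rot: [[0.071, 0.997, -0.001], [0.997, -0.071, -0.0], [-0.0, -0.001, -1.0]]
force: [-1.2, -0.5, 0.1]
opening: 0.382
grasp_force: 0.0
```

```bash
python3 -m jog '[{"tx":0,"ty":-0.1,"tz":0,"roll":0.13,"jaw":0.37},{"tx":0,"ty":0,"tz":0,"roll":0.13,"jaw":0.36},{"tx":0,"ty":0,"tz":0,"roll":0.13,"jaw":0.35},{"tx":0,"ty":0,"tz":0,"roll":0.13,"jaw":0.34}]'
python3 -m jog '[{"tx":0,"ty":0,"tz":0,"roll":0.13,"jaw":0.33},{"tx":0,"ty":0,"tz":0,"roll":0.13,"jaw":0.32},{"tx":0,"ty":0,"tz":0,"roll":0.13,"jaw":0.32},{"tx":0,"ty":0,"tz":0,"roll":0.13,"jaw":0.31}]'
python3 -c "
from rig import *; print(read_state()['moment'],read_state()['joint_positions'])"
```

```text
time_s: 13.6
position: [0.6067, 0.1666, 0.1508]
tcp_rot: [[0.561, 0.828, -0.0], [0.828, -0.561, -0.0], [-0.001, 0.0, -1.0]]
force: [-1.0, -0.6, 2.0]
opening: 0.347
grasp_force: 3.4
time_s: 14.0
position: [0.6064, 0.1667, 0.1513]
tcp_rot: [[0.898, 0.439, -0.001], [0.439, -0.898, -0.0], [-0.001, -0.0, -1.0]]
force: [-2.0, -0.9, 3.5]
opening: 0.319
grasp_force: 4.4
[0.04054576 0.30575138 0.13725868] [ 5.21218065e+00  3.67038920e+01  8.60387943e+01 -1.07065972e-02
  5.72917202e+01  6.91463436e+01]
```

```bash
python3 -m jog '[{"tx":0,"ty":0,"tz":0,"roll":0.12,"jaw":0.3},{"tx":0,"ty":0,"tz":0,"roll":0.12,"jaw":0.29},{"tx":0,"ty":0,"tz":0,"roll":0.12,"jaw":0.28},{"tx":0,"ty":0,"tz":0,"roll":0.12,"jaw":0.27}]'
python3 -m jog '[{"tx":0,"ty":0,"tz":0,"roll":0.1,"jaw":0.26},{"tx":0,"ty":0,"tz":0,"roll":0.1,"jaw":0.25},{"tx":0,"ty":0,"tz":0,"roll":0.0,"jaw":0.25}]'
python3 -c "
from rig import *; print(read_state()['moment'],read_state()['joint_positions'])"; python3 band.py
```

```text
time_s: 14.4
position: [0.6069, 0.1665, 0.151]
tcp_rot: [[1.0, -0.024, 0.001], [-0.024, -1.0, -0.001], [0.001, 0.001, -1.0]]
force: [-0.2, -0.9, -0.7]
opening: 0.275
grasp_force: 4.3
time_s: 14.7
position: [0.607, 0.1659, 0.1506]
tcp_rot: [[0.976, -0.217, 0.0], [-0.217, -0.976, -0.002], [0.001, 0.002, -1.0]]
force: [0.7, -2.3, -1.3]
opening: 0.252
grasp_force: 8.0
[-0.50715864 -0.1336538   0.27582848] [  5.17349667  36.77078751  86.03191688  -0.11875855  57.17944778
 107.78624036]
orange cols by row [(50, 403.0, 19), (85, 400.5, 16), (95, 399.5, 16)] red [411.0, 410.0, 408.5]
14.7 [0.607  0.1659 0.1506] 276.59391764081573 209.93846066353697 [[{'point': [75.7, 412.3], 'p': 0.83}], [{'point': [59.5, 402.7], 'p': 0.84}]]
```

```bash
python3 -m jog '[{"tx":0,"ty":0,"tz":0,"roll":0.05,"jaw":0.25},{"tx":0,"ty":0,"tz":0,"roll":0.03,"jaw":0.25},{"tx":0,"ty":0,"tz":0,"roll":0.0,"jaw":0.25}]'
python3 -c "
from rig import *; print(read_state()['moment'],read_state()['joint_positions'])"
```

```text
time_s: 15.15
position: [0.6072, 0.1661, 0.1507]
tcp_rot: [[0.957, -0.291, 0.001], [-0.291, -0.957, -0.002], [0.002, 0.002, -1.0]]
force: [0.0, -3.9, -0.1]
opening: 0.258
grasp_force: 29.7
[-0.9558874  -0.38364481  0.94735556] [  5.20222731  36.76789714  86.02074117  -0.16214331  57.161937
 112.21373372]
```

```bash
python3 -m jog '[{"tx":0,"ty":0,"tz":0,"roll":-0.12,"jaw":0.3},{"tx":0,"ty":0,"tz":0,"roll":-0.12,"jaw":0.36},{"tx":0,"ty":0,"tz":-1,"roll":0,"jaw":0.38},{"tx":0,"ty":0,"tz":-3,"roll":0,"jaw":0.38},{"tx":0,"ty":0,"tz":-4,"roll":0,"jaw":0.38},{"tx":-3,"ty":4,"tz":-1,"roll":0,"jaw":0.38},{"tx":-3,"ty":4,"tz":0,"roll":0,"jaw":0.38},{"tx":0,"ty":0,"tz":0,"roll":0,"jaw":0.38}]'
python3 m2.py w6 | grep -v '^-'; python3 band.py
```

```text
time_s: 15.95
position: [0.5374, 0.0892, 0.241]
tcp_rot: [[0.998, -0.066, -0.006], [-0.066, -0.998, 0.0], [-0.006, 0.0, -1.0]]
force: [-0.6, 0.9, 0.3]
opening: 0.377
grasp_force: 0.0
[0.5374 0.0892 0.241 ] 15.95
[ 0.6287  0.0012 -0.039   0.0794  0.0784  0.0799  0.0826]
W stop_grip [125.4 281.1] [2.1 0.1] [0.6058 0.0816 0.13  ]
W knob_left_grip [140.4 169.4] [-1.6  2.9] [0.6051 0.1667 0.137 ]
W stop_pointer [ 16.1 278.9] [ 0.1 -0.7] [0.6909 0.0783 0.1423]
W mark_mid [  8.6 279.1] [0.1 0.1] [0.7007 0.0768 0.1306]
W jig [ 99.9 346.5] [-0.   0.2] [0.6287 0.0012 0.    ]
orange cols by row [] red [285.0, 286.0]
17.0 [0.5427 0.0912 0.2404] 276.59391764081573 209.93846066353697 [[{'point': [26.2, 285.3], 'p': 0.92}], [{'point': [12.6, 284.1], 'p': 0.76}]]
```

View pics/w6.png

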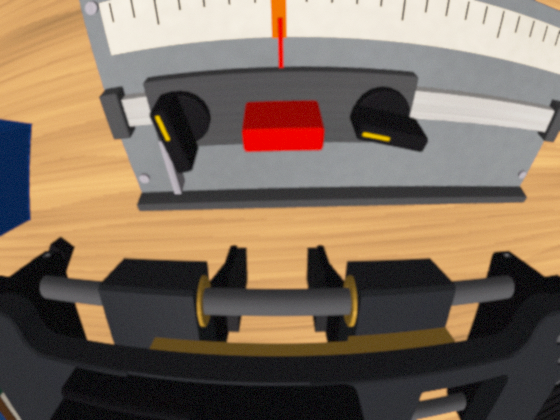

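The picture shows the left knob turned about 80° at (177,130) and the pointer still in the band at (280,40). The right knob is still loose at (388,125), so it is next.

```bash
python3 -m jog '[{"tx":2.1,"ty":3,"tz":0,"roll":0,"jaw":0.38},{"tx":2.1,"ty":3,"tz":0,"roll":0,"jaw":0.38},{"tx":2.1,"ty":3,"tz":0,"roll":0,"jaw":0.38},{"tx":0,"ty":0,"tz":0,"roll":-0.141,"jaw":0.38},{"tx":0,"ty":0,"tz":0,"roll":-0.141,"jaw":0.38},{"tx":0,"ty":0,"tz":0,"roll":-0.141,"jaw":0.38},{"tx":0,"ty":0,"tz":0,"roll":-0.141,"jaw":0.38},{"tx":0,"ty":0,"tz":0,"roll":-0.141,"jaw":0.38}]'
python3 -m jog '[{"tx":0,"ty":0,"tz":0,"roll":-0.141,"jaw":0.38},{"tx":0,"ty":0,"tz":0,"roll":-0.141,"jaw":0.38},{"tx":0,"ty":0,"tz":0,"roll":-0.141,"jaw":0.38},{"tx":0,"ty":0,"tz":0,"roll":-0.141,"jaw":0.38},{"tx":0,"ty":0,"tz":0,"roll":-0.141,"jaw":0.38},{"tx":0,"ty":0,"tz":0,"roll":0,"jaw":0.38},{"tx":0,"ty":0,"tz":0,"roll":0,"jaw":0.38}]'
```

```text
time_s: 17.95
position: [0.6002, -0.0025, 0.2403]
tcp_rot: [[0.796, 0.605, -0.0], [0.605, -0.796, 0.0], [-0.0, -0.0, -1.0]]
force: [0.6, 1.1, 0.1]
opening: 0.376
grasp_force: 0.0
time_s: 18.65
position: [0.6002, -0.0024, 0.2403]
tcp_rot: [[0.222, 0.975, 0.0], [0.975, -0.222, -0.0], [-0.0, 0.0, -1.0]]
force: [0.0, 0.2, -0.6]
opening: 0.381
grasp_force: 0.0
```

```bash
python3 -m jog '[{"tx":0,"ty":0,"tz":3,"roll":0,"jaw":0.38},{"tx":0,"ty":0,"tz":2.5,"roll":0,"jaw":0.38},{"tx":0,"ty":0,"tz":1.5,"roll":0,"jaw":0.38},{"tx":0,"ty":0,"tz":0.5,"roll":0,"jaw":0.38},{"tx":0,"ty":0,"tz":0,"roll":0,"jaw":0.38}]'
python3 -m jog '[{"tx":0,"ty":0,"tz":0.5,"roll":0,"jaw":0.38},{"tx":0,"ty":0,"tz":0.5,"roll":0,"jaw":0.38},{"tx":0,"ty":0,"tz":0.5,"roll":0,"jaw":0.38},{"tx":0,"ty":0,"tz":0,"roll":0,"jaw":0.38}]'
```

```text
time_s: 19.15
position: [0.6, -0.0023, 0.1648]
tcp_rot: [[0.22, 0.975, -0.001], [0.975, -0.22, 0.0], [-0.0, -0.001, -1.0]]
force: [0.2, 0.2, -0.2]
opening: 0.38
grasp_force: 0.0
time_s: 19.55
position: [0.5998, -0.0023, 0.1499]
tcp_rot: [[0.219, 0.976, -0.001], [0.976, -0.219, 0.0], [-0.0, -0.001, -1.0]]
force: [-0.9, -0.4, 0.7]
opening: 0.38
grasp_force: 0.0
```

```bash
python3 -m jog '[{"tx":0,"ty":-0.1,"tz":0,"roll":0.13,"jaw":0.37},{"tx":0,"ty":0,"tz":0,"roll":0.13,"jaw":0.36},{"tx":0,"ty":0,"tz":0,"roll":0.13,"jaw":0.35},{"tx":0,"ty":0,"tz":0,"roll":0.13,"jaw":0.34}]'
python3 -m jog '[{"tx":0,"ty":0,"tz":0,"roll":0.13,"jaw":0.33},{"tx":0,"ty":0,"tz":0,"roll":0.13,"jaw":0.32},{"tx":0,"ty":0,"tz":0,"roll":0.13,"jaw":0.31},{"tx":0,"ty":0,"tz":0,"roll":0.13,"jaw":0.3}]'
python3 -m jog '[{"tx":0,"ty":0,"tz":0,"roll":0.12,"jaw":0.28},{"tx":0,"ty":0,"tz":0,"roll":0.12,"jaw":0.27},{"tx":0,"ty":0,"tz":0,"roll":0.1,"jaw":0.26},{"tx":0,"ty":0,"tz":0,"roll":0.1,"jaw":0.25},{"tx":0,"ty":0,"tz":0,"roll":0,"jaw":0.25}]'
python3 -c "
from rig import *; print(read_state()['moment'],read_state()['joint_positions'])"
```

```text
time_s: 19.95
position: [0.5997, -0.0024, 0.1508]
tcp_rot: [[0.678, 0.735, 0.001], [0.735, -0.678, -0.001], [0.0, 0.001, -1.0]]
force: [-0.9, -0.2, 2.7]
opening: 0.345
grasp_force: 4.0
time_s: 20.35
position: [0.5998, -0.0026, 0.1512]
tcp_rot: [[0.954, 0.3, 0.002], [0.3, -0.954, -0.001], [0.001, 0.002, -1.0]]
force: [0.6, -1.1, 1.3]
opening: 0.31
grasp_force: 4.3
time_s: 20.85
position: [0.6001, -0.0036, 0.1506]
tcp_rot: [[0.992, -0.129, 0.002], [-0.129, -0.992, -0.003], [0.002, 0.002, -1.0]]
force: [1.1, -4.2, -1.0]
opening: 0.255
grasp_force: 3.9
[-0.83778475 -0.19699166  0.13217829] [-10.94116286  34.83503923  90.54227634  -0.15512961  54.48236683
  86.56342079]
```

```bash
python3 -m jog '[{"tx":0,"ty":0.1,"tz":0,"roll":0.05,"jaw":0.25},{"tx":0,"ty":0,"tz":0,"roll":0.05,"jaw":0.25},{"tx":0,"ty":0,"tz":0,"roll":0.04,"jaw":0.25},{"tx":0,"ty":0,"tz":0,"roll":0,"jaw":0.25}]'
python3 -c "
from rig import *; print(read_state()['moment'],read_state()['joint_positions'])"
```

```text
time_s: 21.25
position: [0.6003, -0.0039, 0.1507]
tcp_rot: [[0.965, -0.262, 0.003], [-0.262, -0.965, -0.002], [0.003, 0.001, -1.0]]
force: [2.7, -3.2, -1.7]
opening: 0.257
grasp_force: 20.8
[-0.67086538 -0.58043584  0.72010943] [-10.98099267  34.82112026  90.5488018   -0.10766228  54.44042728
  94.2904263 ]
```

```bash
python3 -m jog '[{"tx":0,"ty":0,"tz":0,"roll":-0.12,"jaw":0.3},{"tx":0,"ty":0,"tz":0,"roll":-0.1,"jaw":0.36},{"tx":0,"ty":0,"tz":-1,"roll":0,"jaw":0.38},{"tx":0,"ty":0,"tz":-3,"roll":0,"jaw":0.38},{"tx":0,"ty":0,"tz":-4,"roll":0,"jaw":0.38},{"tx":-3,"ty":-4,"tz":-1,"roll":0,"jaw":0.38},{"tx":-3,"ty":-4,"tz":0,"roll":0,"jaw":0.38},{"tx":0,"ty":0,"tz":0,"roll":0,"jaw":0.38}]'
python3 m2.py w7 | grep -v '^-'; python3 - <<'E'
import cv2
i=cv2.imread('pics/w7.png')[0:220,80:480]; cv2.imwrite('pics/w7c.png',cv2.resize(i,(800,440),interpolation=cv2.INTER_CUBIC))
E
```

```text
time_s: 22.05
position: [0.5387, 0.0836, 0.2413]
tcp_rot: [[0.999, -0.047, -0.005], [-0.047, -0.999, 0.003], [-0.005, -0.003, -1.0]]
force: [0.6, -0.2, -0.2]
opening: 0.379
grasp_force: 0.0
[0.5387 0.0836 0.2413] 22.05
[ 0.6298  0.0015 -0.0475  0.0788  0.0784  0.0786  0.0825]
W stop_grip [125.7 274.8] [1.7 1.6] [0.6076 0.0814 0.13  ]
W knob_left_grip [138.8 168.2] [-2.9 -0.4] [0.6076 0.1665 0.137 ]
W knob_right_grip [135.1 384.7] [0.9 0.6] [ 0.5995 -0.0033  0.137 ]
W stop_pointer [ 17.8 278.8] [ 0.  -2.5] [0.6916 0.0774 0.1416]
W mark_mid [  8.9 277. ] [ 0.  -0.1] [0.7024 0.0765 0.1306]
W jig [103.6 343.8] [-1.9  0.2] [0.6298 0.0015 0.    ]
```

View pics/w7c.png

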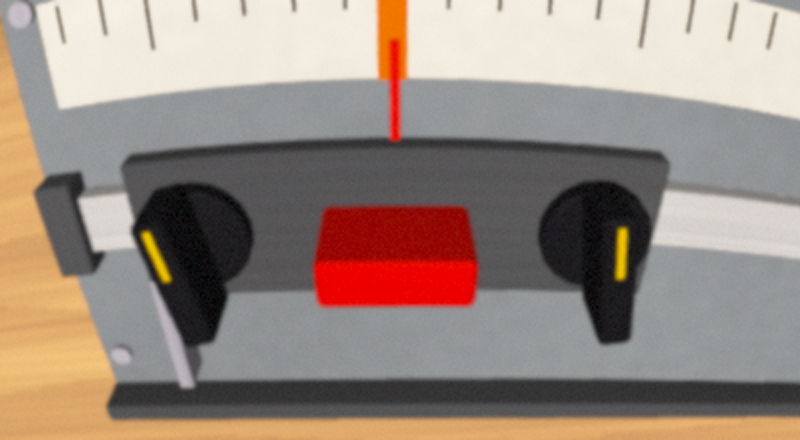

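The crop shows the pointer at column 394, inside the band (378-407), and both knobs turned nearly across the rail. I'll check their angles numerically before handing in.

```bash
python3 - <<'E'
from rig import *; from h import *
st=read_state(); c=capture("wrist"); W=np.eye(4); W[:3,:3]=st["tcp_rot"]; W[:3,3]=st["position"]; T=W@np.array(c["tool_from_camera"])
h=__import__("cv2").cvtColor(c["img"],40+1); y=(h[...,0]>22)&(h[...,0]<32)&(h[...,1]>180)&(h[...,2]>120)
D=model([.6298,.0015,-.0475,.0788,.0784,.0786,.0825]); yw=-.0475
R=np.array([[np.cos(yw),-np.sin(yw),0],[np.sin(yw),np.cos(yw),0],[0,0,1]])
N=R@[-.5,0,.866]; U=R@[.866,0,.5]; V=R@[0,1,0]
for k in("left","right"):
    C=D[f"knob_{k}_grip"]+.01*N; p0=proj(c,C,T); rr,cc=np.nonzero(y); m=np.hypot(rr-p0[0],cc-p0[1])<35
    P=np.c_[rr[m],cc[m]].astype(float); w=np.linalg.svd(P-P.mean(0),full_matrices=False)[2][0]; w*=np.sign(w[0])
    print(k,m.sum(),"seen",round(np.degrees(np.arctan2(w[1],w[0])),1),end=" pred ")
    for f in(1.2,1.3,1.4,1.5):
        b=np.cos(f)*V+np.sin(f)*U; d=[proj(c,C+a*b,T) for a in(.004,.026)]; e=d[1]-d[0]; e*=np.sign(e[0]); print(f,round(np.degrees(np.arctan2(e[1],e[0])),1),end="; ")
    print()
E
```

```text
left 138 seen 25.3 pred 1.2 36.5; 1.3 31.1; 1.4 25.5; 1.5 19.6; 
right 134 seen -1.6 pred 1.2 12.1; 1.3 5.0; 1.4 -2.1; 1.5 -8.8;
```

Both knobs read 1.4 rad, their end stop. The pointer is in the band and the robot is clear.

```bash
python3 -c "
from rig import *; print(hand_in())"
```

```text
the job is handed in; nothing more can be done
None
```

I slid the stop until its pointer stood in the orange band, turned both knobs clockwise to their end stops (both read about 1.4 rad), and handed the job in at about 22 s with the gripper clear and the bystanders untouched.

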